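Clamp a gas regulator in the quick-release vise

TASK

Clamp the brass gas regulator squarely in the blue bench vise for servicing: hold the red quick-release paddle right down and slide the jaw along until the regulator sits gently against both jaws, let the paddle spring back up, then turn the four-peg handle clockwise until the regulator is held firmly, about a quarter turn past the point where it bites, without crushing it. Do not touch the regulator itself, press the paddle no harder than needed, and leave the other things on the bench alone.

Things in the scene. Friction and masses are not known exactly. Their poses are not given: they have to be found in the camera images.
- vise: blue cast vise with a steel bed, fixed to the bench, base 130 x 230 mm. Origin: on the bench surface under the middle of the bed. Its +y axis is the closing direction: the screw runs along y, handle at the -y end, fixed jaw at the +y end; its +x points away from the robot. Bed top 50 mm above the origin. Jaws 84 mm wide, centred on x = 0.
- fixed_face (a point): centre of the fixed jaw's face at rest, 85 mm above the bench, at y = +56 mm of the vise. The face is a steel plate on stiff springs that gives way 1 mm per 40 N.
- moving_jaw: moving jaw: steel block before a blue sliding head, screw and handle behind. Axes as the vise's. Origin at bench level under the screw axis, 30 mm behind (-y of) the jaw's face. Jaw and head tops about 120 mm above the bench. Gap between the jaws: 95 mm less the carriage reading less the screw feed (1.91 mm per rad of the handle reading).
- carriage (a joint): how far the sliding head has been slid to +y, in m (0 = open, at most 0.070). With the paddle down it slides with 3 N of friction (about 8 N while also pushing the regulator). With the paddle let go its half-nut locks into a rack of 4 mm pitch with 0.8 mm of play: if it lands on a tooth, the first turning of the screw backs the head up by up to 4 mm until it drops in.
- paddle (a point): middle of the upper surface of the red quick-release paddle, about 124 mm above the bench on the robot's (-x) side of the sliding head, with which it rides along. Flat: 44 mm along x, 40 mm along y between two upright ridges 7 mm tall at its +y and -y edges; a fingertip pressing in it pushes the head along by a ridge. Gripper shut fits.
- quick_release (a joint): angle of the paddle in rad, 0 = up (locked), 0.24 = on its hard stop. It pivots about y, 56 mm to +x of the paddle's middle, so full travel is 13 mm. It yields at about 6 N, takes 9 N at 0.17 and 11 N at the stop, springs back when let go (to 0.1 while it rides on a tooth). Unlocked above 0.11; right down means above 0.12. Over 40 N bends it.
- hub (a point): point on the screw's axis, 85 mm above the bench, half-way along the handle's four black pegs. Pegs: freely spinning sleeves 18 mm thick, 44 mm long, parallel to the vise's y, pointing to -y, centres 55 mm from the axis, 90 degrees apart; push or straddle them from above. The point moves along with the jaw. Spokes and hub lie 27 mm to +y of it.
- handle (a joint): handle angle in rad, at most 13. Grows clockwise seen from the handle's end: the upper pegs travel to the vise's +x; this tightens, 12 mm of jaw travel a turn. At reading a, pegs stand at a + k x 90 degrees from straight up, leaning to the vise's +x. The screw holds itself when let go.
- screw_axis (a point): point on the screw's axis in the spokes' plane, 27 mm to +y of point hub. Turning idle takes 0.32 N m (6 N at a peg); the clamp force adds 0.0019 N m per N (about 9 N at a peg for 100 N). Past the bite the clamp force grows about 60 N per rad: 100 N is a firm grip, under 50 N is loose, over 160 N crushes.
- regulator: brass gas regulator standing loose on the vise bed between the jaws. Block 50 mm (its x) by 40 mm (its y, the clamped width) by 50 mm tall, with a round bonnet and black knob on top (98 mm in all), a dial gauge sticking out to +x and a stub to -x. Origin: centre of its underside. The jaw slides it along the bed; over 35 N against the fixed jaw while the paddle is down harms it.
- coupler: spare keg coupler, a steel turned body 100 mm tall and 60 mm across with a black side lever; bystander, leave alone
- spanner: steel spanner lying on the bench; bystander, leave alone
- screwdriver: screwdriver lying on the bench; bystander, leave alone
- cleaner: blue bottle with white cap, 190 mm tall, 68 mm across; bystander, leave alone
- union: small brass pipe union, 50 mm tall, 36 mm across; bystander, leave alone
- spare_gauge: round steel dial gauge lying face up, 52 mm across; bystander, leave alone
- seal_ring: black rubber seal ring lying flat, 56 mm across, 12 mm high; bystander, leave alone
Mind the look-alikes: they are no part of the job. What is shaped like the regulator but turquoise is not meant.

How it is judged:
By the outcome, as a careful person would: the job done as asked, in the order asked, and still so for the second after the job is handed in, with the robot touching nothing.
It also fails if it takes over 69 s, if anything falls off the work surface, if the arm or the gripper's body presses on something with over 40 N, if the wrist force passes 120 N, or if a joint passes its speed limit or range.

ROBOT

A 6-joint arm with a two-finger parallel gripper is mounted at the origin on the work surface. World frame = base frame: x ahead of the robot, y to its left, z up, the work surface at z = 0. Lengths are in m, angles in rad, forces in N, time in s.
With the tool pointing down it reaches from about 0.25 to 0.8 m from the base axis. Payload 8.5 kg.
Tool frame: the origin (TCP) lies midway between the tips of the shut fingers; the grasp point (between the pads) lies 19 mm behind it (env.hold_point_z is the distance from the TCP to the grasp point, in m); z points along the fingers, y is the direction in which the jaws open and shut (so a half turn about z gives the same grasp; the last joint's range is limited). The gripper opens to 85 mm and grips with 20 to 120 N. Pads are 22 mm wide; open, the fingers measure 114 mm over their backs; the gripper's body (76 mm by 85 mm) begins 54 mm behind the grasp point. The pads swing forward as they close: fully open they stand 13 mm farther back than shut.
Start: joints at [1.154, 0.238, -0.013, 1.319, 0, 1.571], TCP at [0.213, 0.48, 0.231] pointing down, gripper open.
Joint ranges: [-2.66, 2.66], [-1.03, 1.9], [-1.14, 1.46], [-1.82, 2.27], [-1.45, 1.34], [-3.14, 3.14]. Speed limits (rad/s): [2.22, 2.22, 2.79, 3.14, 3.14, 3.14].

INTERFACE

Orientations are given as a unit quaternion [x, y, z, w].
In Python, from plant import env, fingers, telemetry, snapshot, camera_model gives the robot as it stands. Calls block until the motion is done:
- env.goto(position, orientation): joint-space move of the TCP to a pose.
- env.line_to(position, rot=None, feed=0.15, until_force=None): straight line of the TCP; rot=None keeps the orientation; feed is the mean speed in m/s. With until_force (N) it stops when the force on the tool has changed by that much, and returns True; else False.
- env.movej(angles): joint-space move.
- fingers.move_gripper(opening, newtons=None): finger opening in m; newtons is the grip in N (None keeps the last); returns when the fingers have stopped.
- env.dwell(seconds).
- env.solve_ik(position, orientation): joint angles nearest the present ones, or None.
- telemetry.read_state(): the state.
- snapshot(name): name is "scene" or "top"; returns the picture (480x640x3 uint8, blue, green, red); there is no depth.
- camera_model(name): a dict with "K" (3x3 intrinsics, pixels), "dist_coeffs" ([k1, k2, p1, p2, k3] as OpenCV has them; the pictures are not rectified), "view" (4x4, takes a point from world to camera coordinates). Camera axes: x right, y up, looking along -z (the intrinsics and any distortion apply to the point x, -y, -z); pixel columns grow to the right and rows downward; lengths in m; the calibration is good to about 2 mm. A picture is of the moment at which its call begins. camera_model takes no time and is no camera call.
A pose or a line that the arm cannot do raises env.MotionError and nothing moves.
- env.close_job(): hands the job in, once; it reports no verdict.
The state is a dict: "time": time; "joints": joint angles; "joint_vel": joint speeds; "joint_efforts": joint torques, N m; "position": TCP position; "tool_rot": TCP orientation; "contact_force": force on the tool from outside, world axes, zero at the start; "moment": the same for the moment, N m; "grip_width": finger opening in m.
Only numpy, scipy, OpenCV 4.12 (cv2) and the standard library are available. Lean on these libraries where they do the work, as an engineer would, in place of code of your own. Each camera call takes 0.05 s, during which the arm holds its last target.

## Working session

There is one attempt and no reset: what is moved stays moved. The work goes in short steps, each a Python script; the robot and the scene stay as the last script left them, time stands still between calls to the robot, and variables do not carry over. Pictures are saved under pics/ and viewed, and the job is handed in when it is done.

```bash
mkdir -p pics; ls
python3 - <<'E'
from plant import env, fingers, telemetry, snapshot, camera_model
import cv2
for n in("scene","top"):
    cv2.imwrite(f"pics/{n}0.png",snapshot(n)); c=camera_model(n); print(n,c)
print(telemetry.read_state(), env.hold_point_z)
E
```

```text
pics
scene {'K': array([[458.12918681,   0.        , 319.28065201],
       [  0.        , 458.12918681, 245.38127969],
       [  0.        ,   0.        ,   1.        ]]), 'dist_coeffs': array([-0.10661365,  0.        ,  0.        ,  0.        ,  0.        ]), 'view': array([[ 0.86741092,  0.49750018,  0.00958441, -0.49877921],
       [-0.33458422,  0.5688871 ,  0.75127949,  0.08167701],
       [ 0.36830923, -0.65487482,  0.6599146 , -1.25714524],
       [ 0.        ,  0.        ,  0.        ,  1.        ]])}
top {'K': array([[567.36104366,   0.        , 324.4311456 ],
       [  0.        , 567.36104366, 244.63207602],
       [  0.        ,   0.        ,   1.        ]]), 'dist_coeffs': array([-0.16775231,  0.        ,  0.        ,  0.        ,  0.        ]), 'view': array([[ 0.00856929, -0.99978132, -0.01907567,  0.02691587],
       [ 0.98073959,  0.00468048,  0.19526378, -0.565057  ],
       [-0.1951318 , -0.02038154,  0.98056523, -1.40319012],
       [ 0.        ,  0.        ,  0.        ,  1.        ]])}
{'time': 0.1, 'joints': array([ 1.15403232e+00,  2.38713496e-01, -1.41330608e-02,  1.31918614e+00,
        1.03460937e-05,  1.57082767e+00]), 'joint_vel': array([ 0.00012271, -0.00131758,  0.00119712,  0.00015835, -0.00036148,
        0.00023535]), 'joint_efforts': array([ 1.66479724e-03, -5.39720213e+01,  3.46997881e+01,  1.34408794e-02,
        1.28906563e-04, -3.28491342e-05]), 'position': array([0.21237768, 0.47974404, 0.23076009]), 'tool_rot': array([ 2.06892472e-01,  9.78363492e-01, -6.03744010e-04, -1.32940120e-04]), 'contact_force': array([ 0.49589389, -0.32238933,  0.53468578]), 'moment': array([ 0.00714495, -0.05066891,  0.00367349]), 'grip_width': 0.08542735998248559} 0.0187
```

View pics/scene0.png

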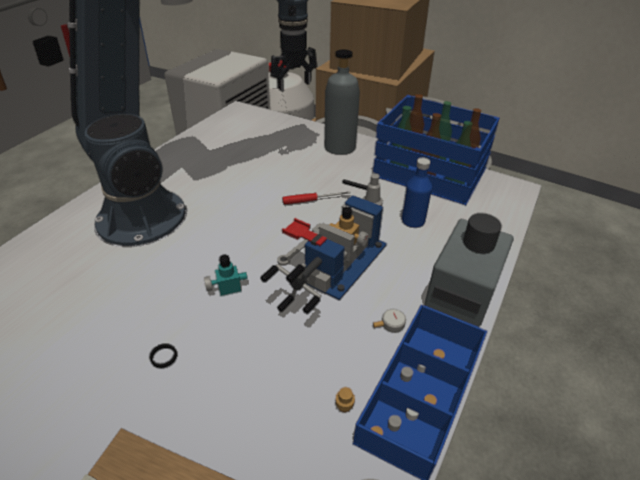

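View pics/top0.png

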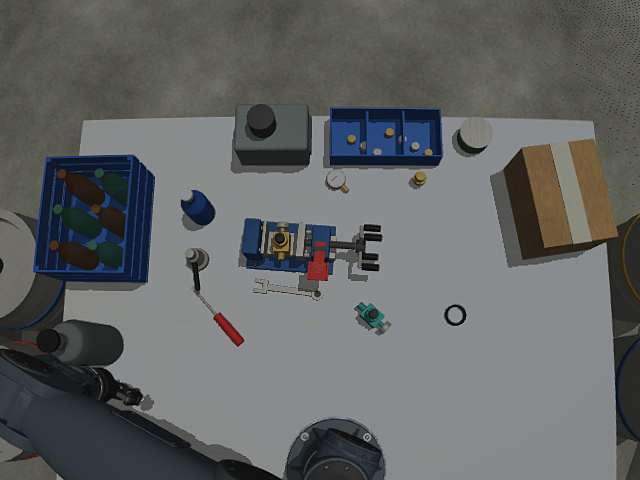

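The top view shows the vise at about (290,247) and the brass regulator in it at (281,241). The red paddle is at (317,262) and the pegs at about (371,248). In the scene view the regulator is at (346,222), the paddle at (300,231) and the pegs at about (290,285).

Candidates for the regulator:
- Brass one in the vise: top (281,241).
- Turquoise look-alike: top (373,316), rejected on colour.
- Brass union: top (419,179), rejected on shape and place.

Candidates for the paddle:
- Red plate on the vise: top (317,262).
- Red screwdriver handle: top (229,330), rejected.

Next I'll check the choice in a close crop.

Run:
```python
import cv2
t=cv2.imread("pics/top0.png")[200:310,230:400]; s=cv2.imread("pics/scene0.png")[180:320,245:400]
cv2.imwrite("pics/topc.png",cv2.resize(t,None,fx=4.6,fy=4.6,interpolation=cv2.INTER_CUBIC))
cv2.imwrite("pics/scenec.png",cv2.resize(s,None,fx=4.2,fy=4.2,interpolation=cv2.INTER_CUBIC))
```

```text
(no output)
```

View pics/topc.png

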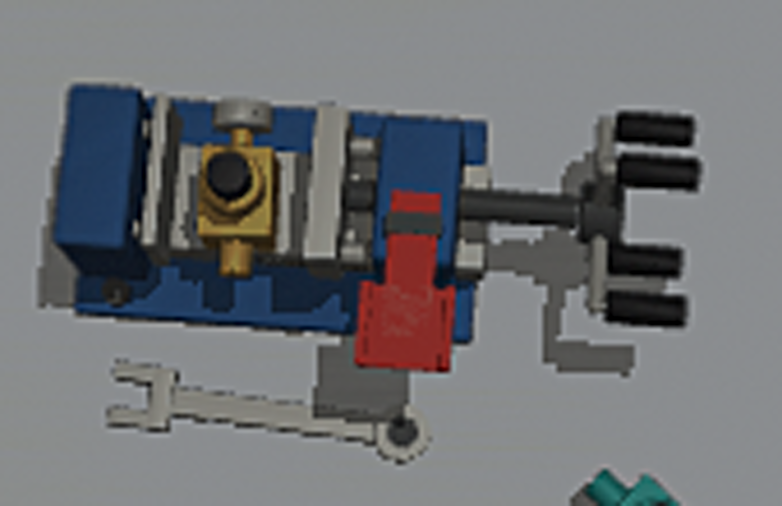

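View pics/scenec.png

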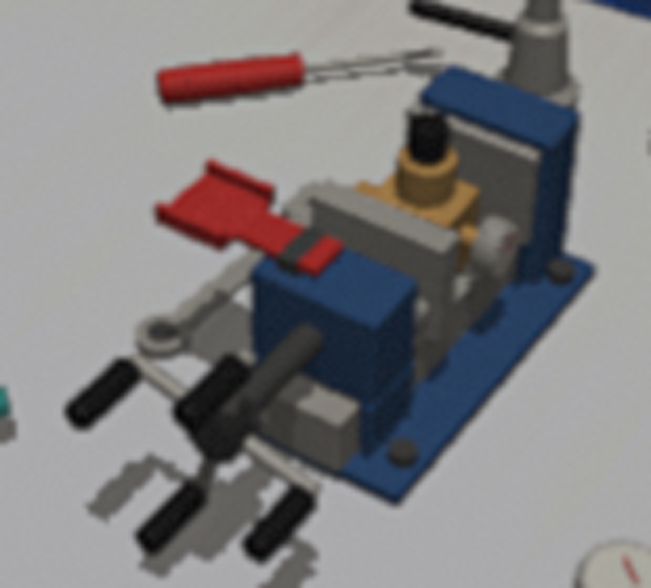

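The crop confirms it: the brass block with black knob stands between the jaws, the paddle is at crop (405,325), and four pegs sit on the -y end. Now I'll measure.

```bash
cat > h.py <<'E'
import numpy as np, cv2
from plant import env, fingers, telemetry, snapshot, camera_model
def ray(n,uv):
    c=camera_model(n); V=c["view"]; R=V[:3,:3]; t=V[:3,3]
    p=cv2.undistortPoints(np.array(uv,float).reshape(-1,1,2),c["K"],c["dist_coeffs"]).reshape(-1,2)
    d=np.c_[p[:,0],-p[:,1],-np.ones(len(p))]@R
    return -R.T@t,d
def onz(n,uv,z):
    o,d=ray(n,uv); return o+d*((z-o[2])/d[:,2])[:,None]
def tri(a,b):
    o1,d1=ray("scene",[a]);o2,d2=ray("top",[b]); d1=d1[0]/np.linalg.norm(d1);d2=d2[0]/np.linalg.norm(d2)
    s=np.linalg.lstsq(np.c_[d1,-d2],o2-o1,rcond=None)[0]
    p,q=o1+s[0]*d1,o2+s[1]*d2
    return (p+q)/2,np.linalg.norm(p-q)
def proj(n,P):
    c=camera_model(n);V=c["view"];q=np.atleast_2d(P)@V[:3,:3].T+V[:3,3]
    q=q*[1,-1,-1]
    return cv2.projectPoints(q,np.zeros(3),np.zeros(3),c["K"],c["dist_coeffs"])[0].reshape(-1,2)
E
python3 - <<'E'
from h import *
np.set_printoptions(precision=4,suppress=True)
T=lambda *p:[(230+(u+.5)/4.6-.5,200+(v+.5)/4.6-.5) for u,v in p]
S=lambda *p:[(245+(u+.5)/4.2-.5,180+(v+.5)/4.2-.5) for u,v in p]
def show(k,P): print(k,P.tolist() if 0 else P.round(4).tolist())
show("paddle ridge",onz("top",T((363,281),(357,362),(455,283),(450,371)),.131))
show("paddle strip end",onz("top",T((392,193),(440,195)),.13))
show("fixed blue top",onz("top",T((70,88),(143,90),(133,270),(56,245)),.12))
show("mj plate top",onz("top",T((316,108),(348,110),(338,258),(305,255)),.12))
show("mj head top",onz("top",T((384,120),(461,122),(452,280)),.12))
show("knob",onz("top",T((231,173)),.148))
show("base z~.01",onz("top",T((487,122),(78,310),(470,340)),.012))
# pegs: outer ends centre, both views. top order: far x ...; 
tp=T((693,131),(697,172),(681,262),(685,309))
sc=S((80,412),(190,412),(150,540),(258,545))
for i,a in enumerate(sc):
    print(i,[ (tri(a,b)[0].round(3).tolist(),round(tri(a,b)[1],4)) for b in tp])
# paddle corners tri
for a,b in (((210,167),(363,281)),((272,190),(363,281)),((160,212),(357,363)),((222,245),(450,371))):
    print(tri(S(a)[0],T(b)[0]))
E
```

```text
paddle ridge [[0.51, 0.0674, 0.131], [0.4669, 0.0699, 0.131], [0.5092, 0.0189, 0.131], [0.4625, 0.0212, 0.131]]
paddle strip end [[0.5577, 0.0527, 0.13], [0.5567, 0.0272, 0.13]]
fixed blue top [[0.6171, 0.2286, 0.12], [0.616, 0.1887, 0.12], [0.5171, 0.191, 0.12], [0.5304, 0.233, 0.12]]
mj plate top [[0.6063, 0.0946, 0.12], [0.6052, 0.0773, 0.12], [0.5242, 0.0814, 0.12], [0.5258, 0.0991, 0.12]]
mj head top [[0.5998, 0.0579, 0.12], [0.5988, 0.0164, 0.12], [0.5127, 0.0206, 0.12]]
knob [[0.5643, 0.1369, 0.148]]
base z~.01 [[0.6241, 0.0026, 0.012], [0.5123, 0.2372, 0.012], [0.4964, 0.0116, 0.012]]
0 [([0.561, -0.126, 0.167], np.float64(0.063)), ([0.548, -0.123, 0.154], np.float64(0.0463)), ([0.517, -0.107, 0.119], np.float64(0.0179)), ([0.501, -0.104, 0.104], np.float64(0.0019))]
1 [([0.581, -0.11, 0.154], np.float64(0.0152)), ([0.568, -0.108, 0.142], np.float64(0.0025)), ([0.538, -0.091, 0.109], np.float64(0.0338)), ([0.523, -0.088, 0.096], np.float64(0.0548))]
2 [([0.584, -0.126, 0.09], np.float64(0.0463)), ([0.571, -0.123, 0.076], np.float64(0.0284)), ([0.539, -0.106, 0.035], np.float64(0.0028)), ([0.523, -0.103, 0.019], np.float64(0.0243))]
3 [([0.606, -0.111, 0.075], np.float64(0.0027)), ([0.593, -0.108, 0.062], np.float64(0.0218)), ([0.563, -0.091, 0.023], np.float64(0.0561)), ([0.547, -0.088, 0.009], np.float64(0.0789))]
(array([0.495 , 0.0566, 0.1501]), np.float64(0.030310339725450712))
(array([0.51  , 0.0672, 0.129 ]), np.float64(0.0009621700076273345))
(array([0.4587, 0.0611, 0.1012]), np.float64(0.031182862905999847))
(array([0.4799, 0.0319, 0.0993]), np.float64(0.03320455765481862))
```

Both views agree. The vise yaw is about -3°, the hub is near (0.553, -0.08) and the handle is at about 0.27 rad past straight up. The paddle middle is at (0.487, 0.044). I'll go to just above the paddle.

```bash
cat >> h.py <<'E'
np.set_printoptions(precision=4,suppress=True)
YAW=-0.054
EX=np.array([np.cos(YAW),np.sin(YAW),0]); EY=np.array([-np.sin(YAW),np.cos(YAW),0])
def q(phi): return [np.cos(phi/2),np.sin(phi/2),0,0]
QS=q(np.pi/2+YAW)
PAD=np.array([.487,.0444,0])
def st(k=""):
    s=telemetry.read_state(); f=s["contact_force"]
    print(k,"t%.2f"%s["time"],"p",s["position"],"F ex,ey,z",np.array([f@EX,f@EY,f[2]]).round(2),"w%.3f"%s["grip_width"],flush=True); return s
E
python3 - <<'E'
from h import *
p=PAD-.005*EX
print(env.solve_ik(list(p+[0,0,.17]),QS),env.solve_ik([.55,-.08,.12],q(YAW)),env.solve_ik([.55,-.08,.12],q(np.pi+YAW)))
fingers.move_gripper(0.0,60)
env.goto(list(p+[0,0,.19]),QS); st("above")
env.line_to(list(p+[0,0,.145]),feed=.1); st("near")
for n in("scene","top"): cv2.imwrite(f"pics/{n}1.png",snapshot(n))
t=cv2.imread("pics/scene1.png")[160:320,225:400]
cv2.imwrite("pics/s1c.png",cv2.resize(t,None,fx=4,fy=3.7,interpolation=cv2.INTER_CUBIC))
E
```

```text
[ 0.0924  0.1984 -0.2268  1.1456  0.      1.7172] [-0.1444  0.3491 -0.1491  1.0726  0.      3.0512] [-0.1444  0.3491 -0.1491  1.0726  0.     -0.0904]
above t2.73 p [0.4821 0.0454 0.1901] F ex,ey,z [-0.33 -0.28 -0.03] w-0.000
near t3.33 p [0.4821 0.045  0.1453] F ex,ey,z [-0.14  0.69  0.87] w-0.000
```

View pics/s1c.png

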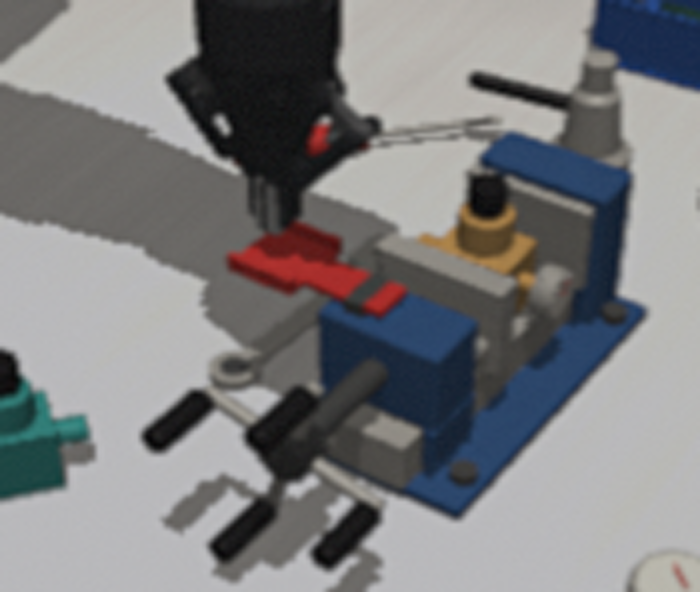

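The shut fingertips (crop 275,225) hover over the paddle, between its ridges. I'll press gently, logging force against depth.

Run:
```python
from h import *
p=PAD-.005*EX
hit=env.line_to(list(p+[0,0,.117]),feed=.03,until_force=3.0); s=st("touch %s"%hit)
z=s["position"][2]; z0=z
for i in range(9):
    z-=.0015
    env.line_to(list(p+[0,0,z]),feed=.03); s=st("d%.1f"%((z0-z)*1e3))
    if s["contact_force"][2]>11.0: break
```

```text
touch True t4.14 p [0.4818 0.0446 0.1222] F ex,ey,z [-0.85  0.31  6.13] w-0.000
d1.5 t4.39 p [0.4818 0.0447 0.1208] F ex,ey,z [-2.25 -0.68  5.68] w0.000
d3.0 t4.64 p [0.4817 0.0447 0.1194] F ex,ey,z [-2.61 -0.14  7.18] w-0.000
d4.5 t4.89 p [0.4817 0.0447 0.1179] F ex,ey,z [-2.66 -0.66  7.02] w0.000
d6.0 t5.14 p [0.4817 0.0447 0.1164] F ex,ey,z [-3.03 -1.3   8.39] w-0.000
d7.5 t5.39 p [0.4818 0.0446 0.115 ] F ex,ey,z [-2.7  -0.1   7.28] w0.001
d9.0 t5.64 p [0.4819 0.0447 0.1136] F ex,ey,z [-2.27 -0.41  7.61] w0.000
d10.5 t5.89 p [0.482  0.0446 0.1121] F ex,ey,z [-2.35  0.19  8.88] w0.000
d12.0 t6.14 p [0.4821 0.0446 0.1107] F ex,ey,z [-2.44 -0.98  8.68] w0.000
d13.5 t6.39 p [0.4823 0.0446 0.1098] F ex,ey,z [-4.18 -0.95 15.87] w0.000
```

The paddle is on its stop (force jumps from 8.7 to 15.9 N). I'll ease off 1.5 mm, which leaves it at about 0.21 rad, and slide.

```bash
cat > slide.py <<'E'
from h import *
s=st("start"); b=PAD-.005*EX
b=b+np.array([0,0,.1104])
env.line_to(list(b),feed=.03); st("eased")
d=0
while d<.026:
    d+=.004
    env.line_to(list(b+d*EY),feed=.04); s=st("d%.0f"%(d*1e3))
    if s["contact_force"]@EY<-14: break
E
python3 slide.py
```

```text
start t6.39 p [0.4823 0.0446 0.1098] F ex,ey,z [-4.18 -0.95 15.87] w0.000
eased t6.64 p [0.4821 0.0446 0.1111] F ex,ey,z [-1.73 -1.2   8.58] w-0.000
d4 t6.89 p [0.4824 0.0489 0.111 ] F ex,ey,z [-2.5   0.9   9.36] w-0.000
d8 t7.14 p [0.4826 0.0529 0.111 ] F ex,ey,z [-1.89  1.52  8.86] w-0.000
d12 t7.39 p [0.4828 0.0569 0.111 ] F ex,ey,z [-1.83  1.11  9.07] w-0.000
d16 t7.64 p [0.4831 0.061  0.111 ] F ex,ey,z [-2.79  1.49  8.62] w0.000
d20 t7.89 p [0.4833 0.0649 0.111 ] F ex,ey,z [-2.29  1.08  9.35] w0.000
d24 t8.14 p [0.4835 0.0689 0.111 ] F ex,ey,z [-2.79  0.02  9.05] w-0.000
d28 t8.39 p [0.4837 0.0727 0.111 ] F ex,ey,z [-2.32 -0.36  8.98] w0.000
```

Run:
```python
from h import *
for n in("scene","top"): cv2.imwrite(f"pics/{n}2.png",snapshot(n))
a=cv2.imread("pics/scene2.png")[160:320,225:400];b=cv2.imread("pics/top2.png")[190:310,230:400]
cv2.imwrite("pics/c2.png",np.hstack([cv2.resize(a,(400,366)),cv2.resize(b,(400,366),interpolation=cv2.INTER_CUBIC)]))
```

```text
(no output)
```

View pics/c2.png

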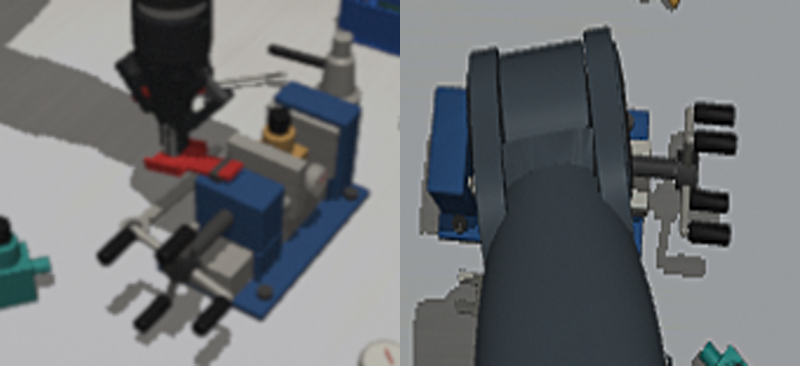

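The head rides along: the pegs shifted about 8 px, roughly 21 mm. The jaw is now near the regulator, so I'll continue in small steps with a force guard.

```bash
cat > slide2.py <<'E'
from h import *
b=PAD-.005*EX+np.array([0,0,.1104])
d=.028
while d<.062:
    d+=.0015
    h=env.line_to(list(b+d*EY),feed=.015,until_force=9); s=st("d%.1f %s"%(d*1e3,h))
    if h or s["contact_force"]@EY<-13: break
E
python3 slide2.py
```

```text
d29.5 False t8.74 p [0.4837 0.0736 0.1109] F ex,ey,z [-1.71 -3.23  8.97] w-0.000
d31.0 False t8.99 p [0.4837 0.0747 0.1109] F ex,ey,z [-1.76 -4.92 10.4 ] w-0.000
d32.5 False t9.24 p [0.4838 0.0762 0.1109] F ex,ey,z [-1.85 -5.82  9.32] w-0.000
d34.0 False t9.49 p [0.4838 0.0776 0.1109] F ex,ey,z [-1.9  -5.64  8.37] w-0.000
d35.5 False t9.74 p [0.4839 0.0792 0.1109] F ex,ey,z [-2.42 -5.56  9.74] w-0.000
d37.0 False t9.99 p [0.484  0.0807 0.1109] F ex,ey,z [-1.71 -5.21  9.19] w-0.000
d38.5 False t10.24 p [0.4841 0.0822 0.1109] F ex,ey,z [-1.63 -4.99  8.56] w0.000
d40.0 False t10.49 p [0.4842 0.0837 0.1109] F ex,ey,z [-1.94 -6.43  9.69] w-0.000
d41.5 False t10.74 p [0.4843 0.0852 0.1109] F ex,ey,z [-1.53 -5.54  8.81] w0.000
d43.0 False t10.99 p [0.4844 0.0866 0.1109] F ex,ey,z [-1.21 -5.74  9.21] w0.000
d44.5 False t11.24 p [0.4846 0.0882 0.1109] F ex,ey,z [-1.73 -4.52  9.56] w0.000
d46.0 False t11.49 p [0.4846 0.0897 0.1109] F ex,ey,z [-0.93 -5.65  9.27] w0.000
d47.5 False t11.74 p [0.4847 0.0912 0.1109] F ex,ey,z [-1.81 -6.31 10.13] w-0.000
d49.0 False t11.99 p [0.4848 0.0927 0.1109] F ex,ey,z [-1.56 -4.93  9.27] w-0.000
d50.5 False t12.24 p [0.4849 0.0941 0.1109] F ex,ey,z [-0.43 -6.27  9.45] w0.000
d52.0 False t12.49 p [0.485  0.095  0.1109] F ex,ey,z [-0.38 -8.77  9.58] w-0.000
d53.5 False t12.74 p [0.485  0.0954 0.1108] F ex,ey,z [  0.26 -15.06   9.08] w-0.000
```

Contact with both jaws: motion stopped at y=0.0954 with about 15 N total, so roughly 9 N on the regulator. Now a picture, then I'll let the paddle up.

Run:
```python
from h import *
cv2.imwrite("pics/scene3.png",snapshot("scene"))
s=st(); p=np.array(s["position"])
b=PAD-.005*EX+.0535*EY
for z in (.116,.122,.128):
    env.line_to(list(b+[0,0,z]),feed=.04); st("z%.3f"%z)
env.line_to(list(b+[0,0,.19]),feed=.15)
env.line_to(list(b+[-.18,0,.22]),feed=.3); st()
for n in("scene","top"): cv2.imwrite(f"pics/{n}4.png",snapshot(n))
a=cv2.imread("pics/scene4.png")[160:320,225:400];b=cv2.imread("pics/top4.png")[190:310,230:400]
cv2.imwrite("pics/c4s.png",cv2.resize(a,None,fx=4.2,fy=3.7,interpolation=cv2.INTER_CUBIC))
cv2.imwrite("pics/c4t.png",cv2.resize(b,None,fx=4.6,fy=4.6,interpolation=cv2.INTER_CUBIC))
```

```text
t12.79 p [0.485  0.0954 0.1108] F ex,ey,z [  0.62 -15.05   8.62] w-0.000
z0.116 t13.08 p [0.4849 0.0954 0.1163] F ex,ey,z [ -0.49 -14.27   6.75] w0.000
z0.122 t13.38 p [0.485  0.0954 0.1222] F ex,ey,z [  0.97 -14.1    5.14] w0.000
z0.128 t13.68 p [0.4843 0.0962 0.1279] F ex,ey,z [-1.29 -9.63  5.39] w0.000
 t15.01 p [0.3054 0.0982 0.2197] F ex,ey,z [0.68 0.35 0.03] w0.000
```

View pics/c4s.png

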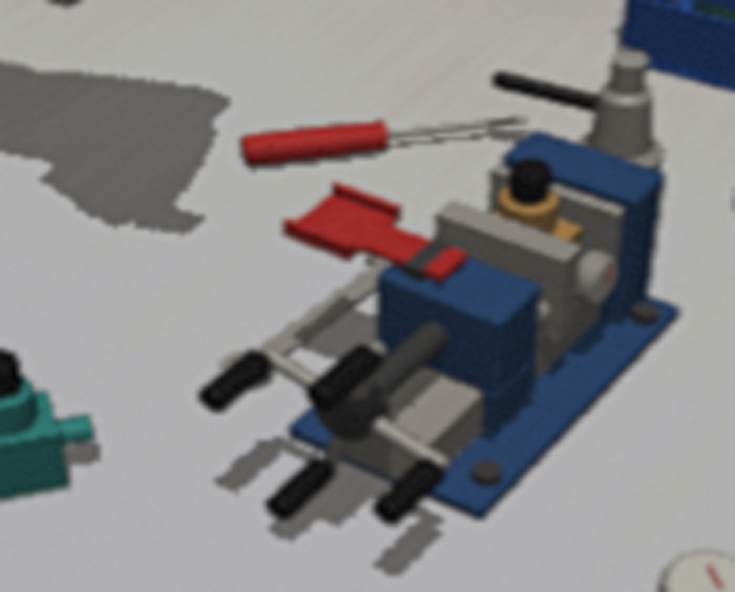

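View pics/c4t.png

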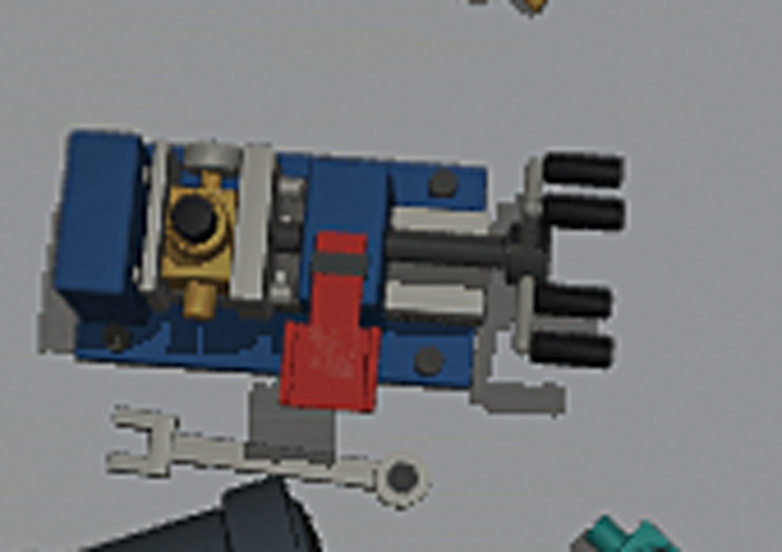

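The regulator now sits between both jaws (top crop 197,235) and the paddle is up. Next I'll re-measure the pegs, the hub and the paddle.

Run:
```python
from h import *
T=lambda p:(230+(p[0]+.5)/4.6-.5,190+(p[1]+.5)/4.6-.5)
S=lambda p:(225+(p[0]+.5)/4.2-.5,160+(p[1]+.5)/3.7-.5)
P=[]
for a,b in (((213,394),(605,352)),((325,388),(621,213)),((284,504),(609,302)),((391,509),(622,171))):
    x,e=tri(S(a),T(b)); P.append(x); print(x,e)
P=np.array(P); print("mean",P.mean(0)); 
d=P[1]-P[2]; print(np.degrees(np.arctan2(d@EX,d[2])),np.linalg.norm(d)); d=P[3]-P[0]; print(np.degrees(np.arctan2(-d[2],d@EX)),np.linalg.norm(d))
print("ridge corner before",tri((245+272.5/4.2-.5,180+190.5/4.2-.5),(230+363.5/4.6-.5,200+281.5/4.6-.5)),"now",tri(S((399,208)),T((287,322))))
print("ridge", onz("top",[T(p) for p in((287,322),(281,402),(380,328),(374,411))],.131))
print("plates", onz("top",[T(p) for p in((169,143),(151,290),(245,147),(231,297))],.12))
```

```text
[ 0.502  -0.0612  0.103 ] 0.00039657467983451677
[ 0.5704 -0.067   0.1452] 0.003472159539012683
[ 0.5425 -0.0655  0.0365] 0.003764851988177931
[ 0.6094 -0.0714  0.075 ] 0.003524309539397988
mean [ 0.5561 -0.0663  0.0899]
14.420707808672459 0.11225413766063953
14.516294250468865 0.11146532845440629
ridge corner before (array([0.51  , 0.0672, 0.129 ]), np.float64(0.0009621700076273345)) now (array([0.5128, 0.1077, 0.1286]), np.float64(0.00018081473975192593))
ridge [[0.5125 0.1076 0.131 ]
 [0.4698 0.1099 0.131 ]
 [0.5095 0.0584 0.131 ]
 [0.4654 0.061  0.131 ]]
plates [[0.6121 0.1744 0.12  ]
 [0.5313 0.1817 0.12  ]
 [0.61   0.1331 0.12  ]
 [0.5277 0.1387 0.12  ]]
```

The paddle's ridge corner is at z=0.1286, the same as before pressing, so it is fully up and dropped into a tooth. The hub is at about (0.557, -0.044) and the handle at 0.253 rad. Next I'll push the top peg to +x and log the torque.

```bash
cat >> h.py <<'E'
H=np.array([.557,-.044,0]); QH=q(np.pi+YAW); OFF=.020
def pos(u,z): return list(H+u*EX-.004*EY+np.array([0,0,z]))
def uof(s): return (np.array(s["position"])-H)@EX
def stroke(u0,amax,z=.112,step=.004,taumax=.6,feed=.05):
    u=u0; s=None
    while True:
        u+=step
        env.line_to(pos(u,z),feed=feed,until_force=14)
        s=telemetry.read_state(); f=s["contact_force"]; ur=uof(s)
        a=np.arcsin(np.clip((ur+OFF)/.055,-1,1)); tau=-(f@EX)*.055*np.cos(a)
        print("t%.2f u%.1f a%.3f F %s tau %.3f"%(s["time"],ur*1e3,a,np.array([f@EX,f@EY,f[2]]).round(1),tau),flush=True)
        if a>=amax or tau>taumax or abs(f@EX)>20: return a
E
python3 - <<'E'
from h import *
env.goto(pos(-.021,.20),QH); st()
env.line_to(pos(-.021,.112),feed=.15); st()
stroke(-.021,.87)
E
```

```text
t16.82 p [ 0.5357 -0.0467  0.1998] F ex,ey,z [ 0.29 -0.37 -0.14] w0.000
 t17.56 p [ 0.5362 -0.0468  0.1128] F ex,ey,z [ 0.77 -0.54  0.56] w0.000
t17.81 u-16.2 a0.070 F [-0.5 -0.1 -0.6] tau 0.026
t18.06 u-12.6 a0.134 F [-0.1 -0.   0.2] tau 0.003
t18.31 u-8.8 a0.206 F [ 0.4 -0.  -0. ] tau -0.023
t18.56 u-5.2 a0.272 F [-1.4 -0.5  0.3] tau 0.076
t18.81 u-1.8 a0.336 F [-4.7  0.2 -0.8] tau 0.245
t19.06 u2.2 a0.415 F [-4.2 -1.2  0. ] tau 0.213
t19.31 u6.0 a0.493 F [-6.1 -0.3 -0.2] tau 0.294
t19.56 u9.8 a0.573 F [-6.6 -1.3 -0.7] tau 0.306
t19.81 u13.6 a0.657 F [-6.6 -0.4 -0.4] tau 0.287
t20.06 u17.3 a0.744 F [-7.5  0.3  0.3] tau 0.304
t20.31 u20.8 a0.836 F [-9.3  0.4  0.6] tau 0.341
t20.56 u24.2 a0.932 F [-10.3   0.7  -1.1] tau 0.337
```

Contact came at a≈0.27, matching the image. The idle torque is about 0.30 N m and there is no clear bite yet. On to the next peg.

```bash
cat >> h.py <<'E'
def regrip(u1):
    s=telemetry.read_state(); u=uof(s)
    env.line_to(pos(u-.006,.112),feed=.1)
    env.line_to(pos(u-.006,.172),feed=.2)
    env.line_to(pos(u1,.172),feed=.25)
    env.line_to(pos(u1,.112),feed=.2)
E
python3 - <<'E'
from h import *
regrip(-.064)
st()
stroke(-.064,.87,taumax=.47)
E
```

```text
t22.18 p [ 0.4932 -0.0445  0.1117] F ex,ey,z [ 0.23 -0.22 -0.19] w0.000
t22.43 u-58.8 a-0.783 F [-1.4 -1.   0.6] tau 0.054
t22.68 u-55.6 a-0.704 F [ 0.1  0.2 -1. ] tau -0.004
t22.93 u-52.4 a-0.631 F [-2.7  0.6  0.6] tau 0.119
t23.18 u-49.5 a-0.567 F [-5.6 -0.7 -0. ] tau 0.260
t23.43 u-45.7 a-0.487 F [-6.6 -0.7  0.1] tau 0.320
t23.68 u-41.7 a-0.405 F [-7.5  0.4 -0.6] tau 0.377
t23.93 u-37.6 a-0.325 F [-6.6 -0.  -0.2] tau 0.345
t24.18 u-33.5 a-0.248 F [-6.1  0.1 -0.7] tau 0.325
t24.43 u-29.5 a-0.173 F [-6.5  1.4 -1. ] tau 0.349
t24.68 u-25.5 a-0.100 F [-5.8  1.3 -0.2] tau 0.316
t24.93 u-21.5 a-0.027 F [-6.1  0.6 -0.2] tau 0.337
t25.18 u-17.5 a0.045 F [-5.6  0.5 -0.7] tau 0.310
t25.43 u-13.6 a0.117 F [-6.2  1.8 -0.5] tau 0.341
t25.68 u-9.7 a0.189 F [-6.9  0.8 -0.3] tau 0.371
t25.93 u-5.8 a0.261 F [-6.4  0.9 -0.8] tau 0.340
t26.18 u-1.9 a0.335 F [-6.9  0.7 -0.2] tau 0.359
t26.43 u1.9 a0.410 F [-8.   1.5  0.4] tau 0.403
t26.68 u5.7 a0.486 F [-8.3  1.7 -1.1] tau 0.402
t26.93 u9.4 a0.565 F [-8.   1.2 -0.1] tau 0.374
t27.18 u13.2 a0.647 F [-9.4  1.8  0.4] tau 0.411
t27.43 u16.8 a0.732 F [-12.    1.9   0. ] tau 0.490
```

The torque starts to rise near a≈0 on this peg, which is the bite, and the clamp is now around 45 N by estimate. I'll take the next peg to near the top, where the torque reading is best conditioned.

Run:
```python
from h import *
regrip(-.072)
stroke(-.072,-.22,taumax=.56)
fs=[]
for i in range(6):
    env.dwell(.08); fs.append(-telemetry.read_state()["contact_force"]@EX)
print(np.round(fs,1),np.mean(fs))
```

```text
t29.32 u-66.8 a-1.016 F [ 0.  -0.7  0.9] tau -0.001
t29.57 u-63.6 a-0.914 F [-0.3  0.1 -0.1] tau 0.011
t29.82 u-60.9 a-0.838 F [-4.7 -0.2  0.2] tau 0.172
t30.07 u-58.9 a-0.784 F [-11.   -0.9   0.1] tau 0.428
t30.32 u-55.3 a-0.697 F [-11.9  -0.5   0.6] tau 0.503
t30.57 u-51.1 a-0.602 F [-11.4  -0.1  -1. ] tau 0.516
t30.82 u-46.8 a-0.510 F [-9.9  0.6 -1.5] tau 0.474
t31.07 u-42.6 a-0.423 F [-10.2   0.6   0.1] tau 0.509
t31.32 u-38.4 a-0.342 F [-8.   0.7 -0.6] tau 0.417
t31.57 u-34.4 a-0.264 F [-8.8  0.9 -0.1] tau 0.467
t31.82 u-30.2 a-0.187 F [-9.1  0.9 -0. ] tau 0.491
[8.4 7.5 8.7 8.9 8.  8.6] 8.359346142524233
```

The estimate is now about 80 N by both torque and angle. I'll add about 0.25 rad more and read again at the top.

Run:
```python
from h import *
stroke(uof(telemetry.read_state())+.001,.02,step=.004,taumax=.6)
fs=[]
for i in range(6):
    env.dwell(.08); fs.append(-telemetry.read_state()["contact_force"]@EX)
print(np.round(fs,1),np.mean(fs)*.055)
```

```text
t32.57 u-27.7 a-0.140 F [-9.4  0.1 -0.4] tau 0.513
t32.82 u-23.5 a-0.064 F [-8.8  1.5 -0.1] tau 0.481
t33.07 u-19.5 a0.009 F [-7.6  0.3 -0.5] tau 0.420
t33.32 u-15.6 a0.080 F [-8.6  1.6 -0. ] tau 0.474
[9.  8.5 8.9 8.9 8.9 8.9] 0.48608157671806357
```

Torque gives about 87 N, and the angle is about 1.6 rad past the bite, roughly a quarter turn. I'll back away and check with the cameras.

Run:
```python
from h import *
u=uof(telemetry.read_state())
env.line_to(pos(u-.008,.112),feed=.1)
env.line_to(pos(u-.008,.20),feed=.2)
p=np.array(pos(u,.24)); env.line_to([.33,-.17,.25],feed=.3); st()
for n in("scene","top"): cv2.imwrite(f"pics/{n}5.png",snapshot(n))
a=cv2.imread("pics/scene5.png")[160:320,225:400];b=cv2.imread("pics/top5.png")[190:310,230:400]
cv2.imwrite("pics/c5s.png",cv2.resize(a,None,fx=4.2,fy=3.7,interpolation=cv2.INTER_CUBIC))
cv2.imwrite("pics/c5t.png",cv2.resize(b,None,fx=4.6,fy=4.6,interpolation=cv2.INTER_CUBIC))
```

```text
t35.62 p [ 0.3304 -0.1698  0.2495] F ex,ey,z [-0.24 -0.1   0.13] w0.000
```

View pics/c5s.png

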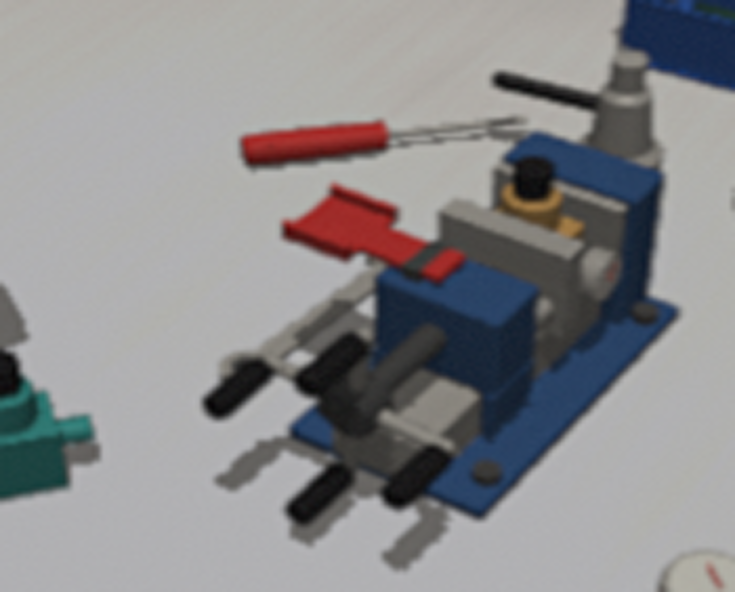

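View pics/c5t.png

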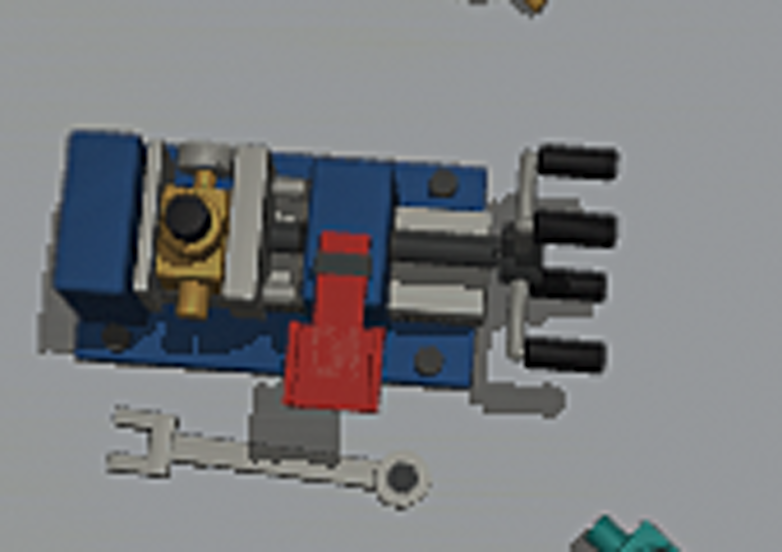

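The paddle is up and the regulator is clamped between parallel jaw faces (top crop 190,235). The fixed plate and knob have shifted to the left. I'll measure that shift to sub-pixel as an independent force check (40 N/mm).

Run:
```python
from h import *
g=[cv2.cvtColor(cv2.imread(f"pics/top{k}.png"),cv2.COLOR_BGR2GRAY).astype(np.float32) for k in(0,4,5)]
C=lambda u,v:(230+u/4.6,190+v/4.6)
def shift(i,j,c,w,h,z,pad=4):
    x,y=int(round(c[0])),int(round(c[1]))
    f=8; A=cv2.resize(g[i][y-h:y+h+1,x-w:x+w+1],None,fx=f,fy=f,interpolation=cv2.INTER_CUBIC)
    B=cv2.resize(g[j][y-h-1:y+h+2,x-w-pad:x+w+pad+1],None,fx=f,fy=f,interpolation=cv2.INTER_CUBIC)
    r=cv2.matchTemplate(B,A,cv2.TM_CCOEFF_NORMED); _,m,_,l=cv2.minMaxLoc(r)
    dx=(l[0]-pad*f)/f
    P=onz("top",[(x,y),(x+dx,y)],z); return dx,(l[1]-f)/f,round(m,3),((P[1]-P[0])@EY*1e3).round(2)
print("knob",shift(1,2,C(197,215),7,7,.148))
print("bonnet/block",shift(1,2,C(197,275),8,5,.1))
print("fixed plate upper",shift(1,2,C(160,155),4,4,.12))
print("fixed plate lower",shift(1,2,C(150,275),3,6,.12))
print("moving plate",shift(1,2,C(253,200),6,10,.12))
print("head",shift(1,2,C(360,190),12,6,.12)); print("paddle",shift(1,2,C(330,360),13,12,.128))
print("vise fixed blue",shift(1,2,C(90,200),9,12,.12))
print("hub",shift(1,2,C(520,250),6,6,.09))
# plate rest position vs start
print("plate 0->4",shift(0,1,C(160,155),4,4,.12),shift(0,1,C(150,275),3,5,.12), "0->5",shift(0,2,C(160,155),4,4,.12))
for k in(0,1,2): 
    print([np.round(g[k][y,257:272]).astype(int).tolist() for y in(224,)], g[k][250,255:270].astype(int).tolist())
T=lambda p:(230+(p[0]+.5)/4.6-.5,190+(p[1]+.5)/4.6-.5)
S=lambda p:(225+(p[0]+.5)/4.2-.5,160+(p[1]+.5)/3.7-.5)
P=np.array([tri(S(a),T(b))[0] for a,b in (((215,405),(602,356)),((310,379),(614,231)),((303,510),(603,287)),((398,494),(617,163)))])
print(P); d=P[1]-P[2]; print(np.degrees(np.arctan2(d@EX,d[2]))); d=P[3]-P[0]; print(np.degrees(np.arctan2(-d[2],d@EX)))
```

```text
knob (-1.5, -0.125, 0.892, np.float64(3.64))
bonnet/block (-1.5, -0.125, 0.912, np.float64(3.76))
fixed plate upper (-1.0, -0.5, 0.847, np.float64(2.5))
fixed plate lower (-1.25, -0.125, 0.926, np.float64(3.09))
moving plate (-1.375, -0.25, 0.894, np.float64(3.41))
head (0.75, 0.125, 0.978, np.float64(-1.85))
paddle (0.875, 0.0, 0.976, np.float64(-2.12))
vise fixed blue (0.0, 0.0, 0.993, np.float64(0.0))
hub (-1.5, 0.625, 0.566, np.float64(3.76))
plate 0->4 (0.0, 0.0, 0.988, np.float64(0.0)) (-0.125, -0.125, 0.907, np.float64(0.31)) 0->5 (-1.125, -0.5, 0.838, np.float64(2.81))
[[55, 57, 48, 21, 18, 13, 92, 128, 140, 56, 40, 49, 54, 54, 53]] [62, 53, 21, 34, 112, 51, 135, 145, 127, 43, 43, 37, 111, 135, 132]
[[57, 60, 50, 23, 19, 14, 104, 134, 148, 43, 43, 52, 52, 80, 93]] [64, 55, 23, 35, 117, 46, 141, 152, 123, 43, 44, 48, 50, 52, 47]
[[59, 60, 52, 20, 1, 144, 139, 158, 47, 45, 53, 52, 92, 101, 110]] [66, 57, 23, 21, 119, 149, 166, 47, 44, 41, 44, 50, 50, 53, 44]
[[ 0.5015 -0.0599  0.0929]
 [ 0.5605 -0.0636  0.1445]
 [ 0.5518 -0.0622  0.0333]
 [ 0.6115 -0.0681  0.0854]]
4.524193076258601
3.893529008281908
```

The checks are consistent. The handle reads 4.2° past straight up, so it has turned about 2.96 rad. The head backed up 2 mm into its tooth and the plate gave about 2.5–3 mm. Force estimates run from about 87 N (torque) to 125 N (plate), inside the 50–160 N window. I'm handing it in.

Run:
```python
from h import *
st(); env.close_job()
```

```text
t35.72 p [ 0.3307 -0.1695  0.2494] F ex,ey,z [-0.23  0.07 -0.18] w-0.000
the job is handed in; nothing more can be done
```

The regulator is clamped in the vise, and I handed the job in at 35.7 s with the arm clear of everything. No verdict is reported.

- **Slide:** I pressed the paddle to its stop with a peak of about 16 N, then eased to about 9 N, which kept it right down. I slid the jaw until the regulator met both faces, at about 15 N total push and roughly 9 N on the regulator. Then I let the paddle spring up.
- **Clamping:** I turned the handle about 2.96 rad clockwise in three peg pushes, ending roughly 1.6 rad (about a quarter turn) past the bite I read from the torque.
- **Last checks:** The pictures show the paddle up, the regulator held between the jaws, and the turquoise look-alike, spanner, screwdriver and coupler where they were near the vise. I did not check the rest of the bench.
- **Disagreements:**
    - The clamp force estimates differ: about 87 N from peg torque, about 100 N from angle past the bite, and about 100–125 N from the fixed plate's movement. All are inside the 50–160 N range. The regulator itself moved about 3.6 mm, which would mean about 146 N if it had been touching with no slack.
    - The head backed up 2 mm on the first turning, so it had landed on a tooth. My earlier reading that it had dropped straight in was wrong.

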